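# Hang up the teal test-tile pail by its bail

### The job

Swing the folded-down wire bail of the teal pail upright while the pail still stands on the bench, then lift the pail by the bail and hang it on the forked hanger, with the bail wire lying across both prongs and the pail hanging upright and still. Do not tip the teal pail over on the way, and leave the rust-brown pail where it is.

Things in the scene. Friction and masses are not known exactly. Their poses are not given: they have to be found in the camera images.
- teal_pail: Teal open pail, loose, 0.3 kg, 75 mm high, 104 mm across the rim. Origin: centre of underside, z up. Its 5 mm wire bail turns easily about the pail's y axis 67 mm up (ears at y = +-56 mm); hinge to top wire 95 mm. It starts folded over the -x side on a stop 15 deg above level, and falls back there if let go early. Upright, the top wire is 162 mm above the underside.
- teal_pail_handle (a point): Centre of the wooden sleeve (16 mm diameter, 34 mm long) in the middle of the bail's straight 94 mm top wire; y runs along the wire. The sleeve turns freely on the wire, so it can stay gripped while the bail swings. Folded, it is 92 mm out from the pail's axis toward the pail's -x, 92 mm above the bench.
- hanger_seat (a point): Where the sleeve's centre rests when hung, 212 mm above the bench, midway between two level 8 mm prongs 68 mm apart (centres). x runs along the prongs, from tips to post. Yellow tips at x = -33 mm, turned up 18 mm above the prongs; back bar and post at x = 100 mm, no higher than the prongs. Enter from the tip side, wire along y and above the tips, then lower. Dark steel stand, fixed.
- rust_pail: A like pail in rust brown, same sizes, loose, its bail also folded over its -x side: a bystander to be left alone. Origin: centre of its underside, z up.
There are look-alikes about, which are no part of the job. Leave any yellow look-alike of the teal_pail alone.

How it is judged:
By the outcome, as a careful person would: the job done as asked, in the order asked, and still so for the second after the job is handed in, with the robot touching nothing.
It also fails if it takes over 58 s, if anything falls off the work surface, if the arm or the gripper's body presses on something with over 40 N, if the wrist force passes 120 N, or if a joint passes its speed limit or range.

### The arm

A 6-joint arm with a two-finger parallel gripper is mounted at the origin on the work surface. World frame = base frame: x ahead of the robot, y to its left, z up, the work surface at z = 0. Lengths are in m, angles in rad, forces in N, time in s.
With the tool pointing down it reaches from about 0.25 to 0.725 m from the base axis. Payload 4 kg.
Tool frame: the origin (TCP) lies midway between the tips of the shut fingers; the grasp point (between the pads) lies bot.tcp_to_grasp behind it (bot.tcp_to_grasp is the distance from the TCP to the grasp point, in m); z points along the fingers, y is the line along which they close (so a half turn about z gives the same grasp; the last joint's range is limited). The gripper opens to 85 mm and grips with 20 to 120 N. Pads are 22 mm wide; open, the fingers measure 114 mm over their backs; the gripper's body (76 mm by 85 mm) begins 54 mm behind the grasp point. The pads swing forward as they close: fully open they stand 13 mm farther back than shut.
Start: joints at [1.17, 0.241, 0.005, 1.335, 0, 1.571], TCP at [0.195, 0.46, 0.231] pointing down, gripper open.
Joint ranges: [-2.72, 2.72], [-1.05, 1.87], [-1.09, 1.28], [-1.99, 2.15], [-1.42, 1.44], [-3.14, 3.14]. Speed limits (rad/s): [2.79, 2.79, 3.14, 3.14, 3.14, 3.14].

### API

Orientations are given as a unit quaternion [x, y, z, w].
In Python, from workcell import readout, camera, bot gives the robot as it stands. The module is installed in compiled form; this text tells all that it offers.
- The arm moves only by the tool jog_arm, never from a script. Its argument "motion" is a list of rows, each an object of numbers: "x", "y", "z": the shift along the tool's x, y, z in mm; "spin": the turn about the tool's z in degrees; "fingers": the closure, from -1 (fully open) to 1 (shut). A call has 1 to 8 rows; each row is the pose to reach, as a shift and turn from the pose commanded when the call began, along the tool's axes at that moment; what a row does not reach only later rows make up. A row lasts 1/8 s, in which the tool goes at most 62.5 mm and 10.7 degrees, less where a joint would pass 70% of its speed; a pose out of reach is approached as far as the arm can. A call with a gripper value outside its range is refused whole. The fingers move at their own pace and stop on an object; the grip force is fixed at half the most. Time passes only in rows, so rows that repeat a pose let the fingers close. It gives the time, the measured TCP pose, the force, the opening and the grip force at its end, in the units of the state.
- readout.get_obs(): the state, without advancing time (a new reading comes with each control period).
- camera(name): name is "scene" or "top"; returns a dict with "pixels" (384x512x3 uint8, red, green, blue), "K" (3x3 intrinsics, pixels), "rvec" (rotation vector, rad) and "tvec" (3), from world to camera coordinates, as OpenCV has them. Camera axes: x right, y down, z forward; pixel columns grow to the right and rows downward; lengths in m; the calibration is good to about 2 mm. A picture is of the moment at which its call begins. There is no depth.
- bot.job_done(): hands the job in; it is judged then, once.
The state is a dict: "clock": time; "joint_pos": joint angles; "joint_vel": joint speeds; "tau": joint torques, N m; "eef_pos": TCP position; "tool_rot": TCP orientation; "ft_force": force on the tool from outside, world axes, zero at the start; "ft_torque": the same for the moment, N m; "grip_width": finger opening in m; "grasp_force": force on a finger pad.
Only numpy, scipy, OpenCV 4.12 (cv2) and the standard library are available. Lean on these libraries where they do the work, as an engineer would, in place of code of your own. Each camera call takes 0.05 s, during which the arm holds its last target. There are 200 camera calls.

## Working session

There is one attempt and no reset: what is moved stays moved. The work goes in short steps, Python scripts to look and compute and a tool call to move; the robot and the scene stay as the last step left them, time stands still between calls to the robot, and variables do not carry over. Pictures are saved under pics/ and viewed, at most 10 in all, crops included, and the job is handed in when it is done.

Besides the shell and the picture viewer there is one more tool, called after ">>>" as name(argument=value, ...) on one line, values as JSON. jog_arm: Moves the arm, as the interface text tells. Its arguments: {"type":"object","properties":{"motion":{"type":"array"}},"required":["motion"]}

```bash
mkdir -p pics
cat > h.py <<'E'
import numpy as np,cv2
from workcell import readout,camera,bot
def snap(n):
    c=camera(n); return c
def proj(c,P):
    return cv2.projectPoints(np.float64(P).reshape(-1,3),c['rvec'],c['tvec'],c['K'],None)[0].reshape(-1,2)
def ray(c,uv):
    R=cv2.Rodrigues(np.float64(c['rvec']))[0]; o=-R.T@np.ravel(c['tvec'])
    d=R.T@np.linalg.inv(c['K'])@np.array([uv[0],uv[1],1.]); return o,d
def plane(c,uv,z):
    o,d=ray(c,uv); return o+d*(z-o[2])/d[2]
def tri(c1,u1,c2,u2):
    o1,d1=ray(c1,u1);o2,d2=ray(c2,u2)
    s=np.linalg.lstsq(np.c_[d1,-d2],o2-o1,rcond=None)[0]
    a=o1+d1*s[0];b=o2+d2*s[1];return (a+b)/2,np.linalg.norm(a-b)
E
python3 - <<'E'
from h import *
import pickle
cs={n:camera(n) for n in('scene','top')}
pickle.dump(cs,open('c0.pkl','wb'))
for n,c in cs.items(): cv2.imwrite(f'pics/{n}0.png',c['pixels'][:,:,::-1]); print(n,ray(c,(256,192)))
o=readout.get_obs();print(o['eef_pos'],o['tool_rot'],o['grip_width'],bot.tcp_to_grasp,o['clock'])
E
```

```text
scene (array([ 1.21652614, -0.507258  ,  0.8151027 ]), array([-0.62363617,  0.41393125, -0.6632073 ]))
top (array([ 0.3313655 , -0.09558992,  1.57486114]), array([ 0.174987  , -0.00438219, -0.9845828 ]))
[0.1948788  0.45985255 0.23050215] [ 1.99055041e-01  9.79987860e-01 -9.26639328e-04 -1.62689300e-04] 0.08582418690784814 0.0187 0.1
```

View pics/scene0.png

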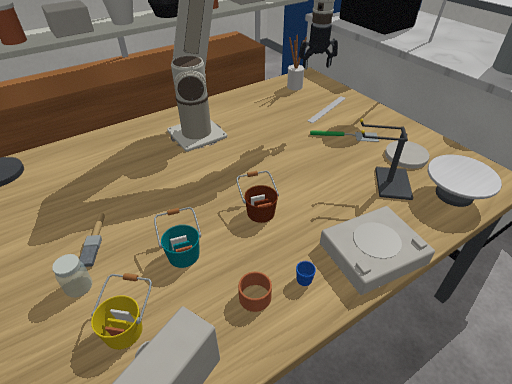

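View pics/top0.png

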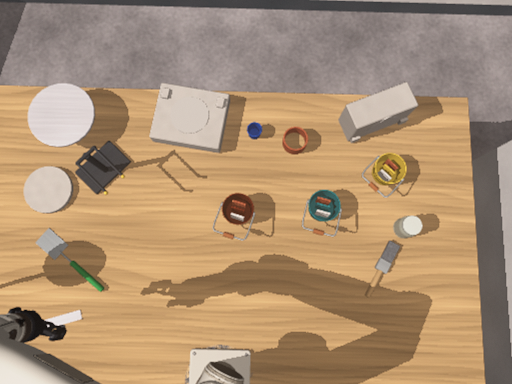

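The scene view shows three pails: rust (261,203), teal (181,245) and yellow (117,322). In the top view they are at (238,209), (324,206) and (389,169). The teal one, with its sleeve near (174,212) in scene and (319,232) in top, is the target. The hanger is near (390,155) in scene and (103,168) in top. I'll confirm with one enlarged crop and take the colour measurements.

```bash
cat > m.py <<'E'
from h import *
import pickle
cs=pickle.load(open('c0.pkl','rb'))
def cr(n,x,y,w,h,W,H): 
    return cv2.resize(cs[n]['pixels'][y:y+h,x:x+w,::-1],(W,H),interpolation=cv2.INTER_CUBIC)
a=np.hstack([cr('scene',140,195,80,60,400,300),cr('scene',345,105,80,60,400,300)])
b=np.hstack([cr('top',284,180,80,60,400,300),cr('top',65,135,80,60,400,300)])
cv2.imwrite('pics/crop.png',np.vstack([a,b]))
def blobs(n,lo,hi,box):
    x,y,w,h=box; hs=cv2.cvtColor(cs[n]['pixels'],cv2.COLOR_RGB2HSV)[y:y+h,x:x+w]
    m=cv2.inRange(hs,lo,hi); k,l,s,c=cv2.connectedComponentsWithStats(m)
    for i in range(1,k):
        if s[i,4]>2: print(n,s[i,4],c[i]+[x,y],s[i,:4]+[x,y,0,0])
print('sleeve');blobs('scene',(3,140,80),(14,255,255),(155,203,45,20));blobs('top',(3,140,80),(14,255,255),(300,224,45,20))
print('teal');blobs('scene',(80,100,40),(100,255,255),(140,200,80,80));blobs('top',(80,100,40),(100,255,255),(284,180,80,60))
print('tips');blobs('scene',(20,150,120),(33,255,255),(345,105,80,60));blobs('top',(20,150,120),(33,255,255),(65,135,80,70))
E
python3 m.py
```

```text
sleeve
scene 44 [173.11363636 210.72727273] [167 208  12   6]
top 42 [318.14285714 231.57142857] [313 229  11   6]
teal
scene 1111 [181.10711071 245.53825383] [161 225  38  43]
top 9 [316.         192.77777778] [312 191   9   6]
top 128 [334.0703125 202.0078125] [322 190  18  30]
top 32 [324.75    205.21875] [317 203  15   6]
top 56 [315.21428571 214.625     ] [309 204  16  17]
top 5 [329.8 211.6] [328 211   4   3]
tips
scene 6 [361.  119.5] [360 119   3   2]
scene 7 [362.57142857 130.85714286] [361 130   4   3]
top 8 [122.125 176.125] [121 175   3   3]
top 9 [105.44444444 192.22222222] [104 191   4   4]
```

View pics/crop.png

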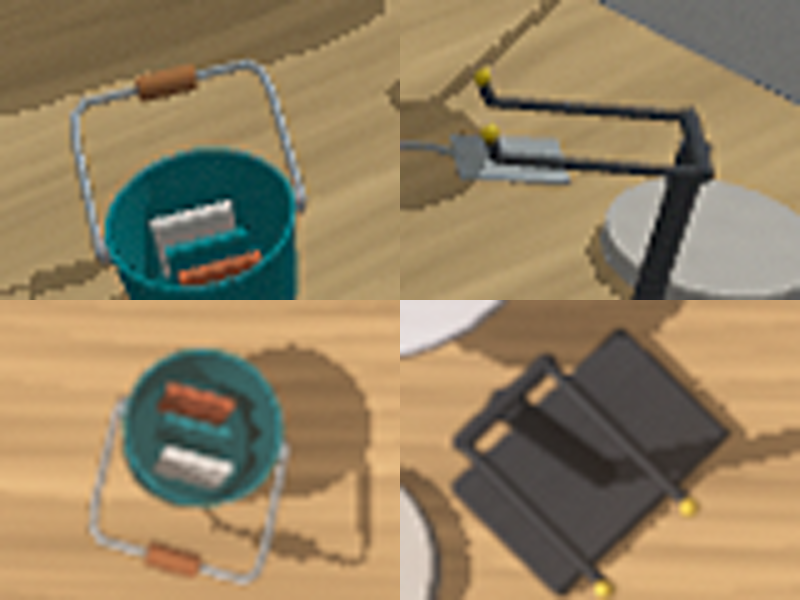

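The crop confirms the teal pail, with its bail folded toward image-down in top. The hanger shows two prongs with yellow tips at top (122,176) and (105,192), and back bar corners at (94.6,147) and (77.4,163).

```bash
cat > m2.py <<'E'
from h import *
import pickle
cs=pickle.load(open('c0.pkl','rb'));s,t=cs['scene'],cs['top']
S,e=tri(s,(173.1,210.7),t,(318.2,231.6));print('sleeve',S.round(4),e)
E1=plane(t,(308.4,201),.067);E2=plane(t,(340.8,210),.067)
print('ears',E1.round(4),E2.round(4),'len',np.linalg.norm(E1-E2),'mid',(E1+E2)/2)
print('ears tri',tri(s,(160.6,245),t,(308.4,201)),tri(s,(200,234.4),t,(340.8,210)))
m=cv2.inRange(cv2.cvtColor(t['pixels'],cv2.COLOR_RGB2HSV)[180:240,284:364],(80,60,30),(100,255,255))
p=cv2.convexHull(cv2.findNonZero(m));(el)=cv2.fitEllipse(p);c=np.array(el[0])+[284,180];P=plane(t,c,.075);print('rim',c,el[1],P)
d=(P-S)[:2];print('dist',np.linalg.norm(d),'ang x',np.degrees(np.arctan2(d[1],d[0])))
y=(E1-E2)[:2];print('yaw from ears', np.degrees(np.arctan2(y[1],y[0]))-90)
T=[]
for pair in [((361,119.5),(105.4,192.2)),((362.6,130.9),(122.1,176.1)),((361,119.5),(122.1,176.1))]:
    print('tip',tri(s,pair[0],t,pair[1]))
A=plane(t,(105.4,192.2),.226);B=plane(t,(122.1,176.1),.226)
C=plane(t,(77.4,163),.208);D=plane(t,(94.6,147),.208)
print(A,B,np.linalg.norm(A-B),C,D)
yv=(A-B)[:2]; f=((C+D)-(A+B))[:2]
print('len',np.linalg.norm(f)/2,'yaw y-based',np.degrees(np.arctan2(yv[1],yv[0])),'x-based',np.degrees(np.arctan2(f[1],f[0])))
E
python3 m2.py
```

```text
sleeve [ 0.4722 -0.3009  0.0947] 0.0016461339128008795
ears [ 0.5736 -0.2738  0.067 ] [ 0.5464 -0.3793  0.067 ] len 0.1089435238682167 mid [ 0.56002344 -0.32653526  0.067     ]
ears tri (array([ 0.56092502, -0.32485888,  0.06238467]), np.float64(0.1042950485715318)) (array([ 0.56656114, -0.32446184,  0.09329438]), np.float64(0.10997321114036708))
rim [323.94481659 205.28226089] (30.82204818725586, 31.60788917541504) [ 0.55945454 -0.32326157  0.075     ]
dist 0.09010009049650645 ang x -14.338237584459959
yaw from ears -14.43070924136073
tip (array([0.56002797, 0.33698108, 0.22605936]), np.float64(0.00024372112593766985))
tip (array([0.60951882, 0.2926338 , 0.2243127 ]), np.float64(3.8219554082935805e-05))
tip (array([0.60188237, 0.28186671, 0.26380355]), np.float64(0.0014847366947933307))
[0.56012015 0.3371     0.226     ] [0.60915823 0.29213334 0.226     ] 0.0665337091694516 [0.64957244 0.43324516 0.208     ] [0.70012389 0.38626802 0.208     ]
len 0.13110783175156207 yaw y-based 137.47997487813151 x-based 46.52391367955953
```

Checks: the sleeve is 90 mm out at z 0.095 and the ears agree on a yaw of -14.4°. The tips are 66.5 mm apart at z 0.225 and the prong length is 131 mm, all consistent with the sizes given. The seat is at (0.607, 0.339), yaw about 47.3°. Next I transit toward the sleeve.

>>> jog_arm(motion=[{"x": -30,"y": -32,"spin": 10,"fingers": 0},{"x": -70,"y": -75,"spin": 20,"fingers": 0},{"x": -110,"y": -119,"spin": 30,"fingers": 0},{"x": -150,"y": -163,"spin": 40,"fingers": 0},{"x": -192,"y": -207,"spin": 50,"fingers": 0},{"x": -235,"y": -252,"spin": 60,"fingers": 0},{"x": -278,"y": -297,"spin": 70,"fingers": 0},{"x": -320,"y": -342,"spin": 80,"fingers": 0}])

```text
validation failed for argument at $.mo...
```

```bash
cat > go.py <<'E'
import sys
from h import *
from scipy.spatial.transform import Rotation as R
def go(p,yaw):
    o=readout.get_obs();r=R.from_quat(o['tool_rot']);M=r.as_matrix()
    y=np.degrees(np.arctan2(M[1,1],M[0,1]))
    print('t',o['clock'],'tcp',np.round(o['eef_pos'],4),'yaw',round(y,1),'w',round(o['grip_width'],4),'F',np.round(o['ft_force'],1),'-> shift mm',np.round(M.T@(np.array(p)-o['eef_pos'])*1000,1),'spin',round(y-yaw,1),'j',np.round(o['joint_pos'],2))
a=list(map(float,sys.argv[1:]))
go(a[:3],a[3])
E
python3 go.py .471 -.3015 .16 -14.4
```

```text
t 0.1 tcp [0.1949 0.4599 0.2305] yaw 67.0 w 0.0858 F [-0.6  0.6  0.1] -> shift mm [-551.3 -593.2   71.6] spin 81.4 j [ 1.17  0.24  0.    1.34 -0.    1.57]
```

The call was refused and nothing moved. Possibly every field is required, so I'm resending with all of them.

>>> jog_arm(motion=[{"x": -30,"y": -32,"z": 0,"spin": 10,"fingers": 0},{"x": -70,"y": -75,"z": 0,"spin": 20,"fingers": 0},{"x": -110,"y": -119,"z": 0,"spin": 30,"fingers": 0},{"x": -150,"y": -163,"z": 0,"spin": 40,"fingers": 0},{"x": -192,"y": -207,"z": 0,"spin": 50,"fingers": 0},{"x": -235,"y": -252,"z": 0,"spin": 60,"fingers": 0},{"x": -278,"y": -297,"z": 0,"spin": 70,"fingers": 0},{"x": -320,"y": -342,"z": 0,"spin": 80,"fingers": 0}])

```text
clock: 1.1
eef_pos: [0.3565, 0.0187, 0.2313]
tool_rot: [0.784, 0.621, 0.0, 0.0]
ft_force: [1.0, -0.2, 0.0]
grip_width: 0.043
grasp_force: 0.0
```

```bash
python3 go.py .471 -.3015 .16 -14.4
```

```text
t 1.1 tcp [0.3565 0.0187 0.2313] yaw -13.3 w 0.043 F [ 1.  -0.2  0. ] -> shift mm [-285.3  185.    71.3] spin 1.1 j [ 0.05 -0.05 -0.32  1.3   0.    1.85]
```

>>> jog_arm(motion=[{"x": -48,"y": 31,"z": 0,"spin": 1,"fingers": 0},{"x": -96,"y": 62,"z": 0,"spin": 1,"fingers": 0},{"x": -143,"y": 93,"z": 0,"spin": 1,"fingers": 0},{"x": -190,"y": 123,"z": 0,"spin": 1,"fingers": 0},{"x": -238,"y": 154,"z": 20,"spin": 1,"fingers": 0},{"x": -270,"y": 175,"z": 40,"spin": 1,"fingers": 0},{"x": -285,"y": 185,"z": 65,"spin": 1,"fingers": 0},{"x": -285,"y": 185,"z": 71,"spin": 1,"fingers": 0}])

```text
clock: 2.1
eef_pos: [0.4713, -0.2988, 0.1575]
tool_rot: [0.788, 0.615, -0.001, -0.002]
ft_force: [-0.2, 0.4, 0.1]
grip_width: 0.0428
grasp_force: 0.0
```

```bash
python3 go.py .471 -.3015 .0735 -14.4; python3 -c "
from h import *
a=[cv2.resize(camera(n)['pixels'][y:y+120,x:x+160,::-1],(400,300)) for n,x,y in(('scene',100,150),('top',240,150))]
cv2.imwrite('pics/pre.png',np.hstack(a))"
```

```text
t 2.1 tcp [ 0.4713 -0.2988  0.1575] yaw -14.1 w 0.0428 F [-0.2  0.4  0.1] -> shift mm [-2.8  0.7 84. ] spin 0.3 j [-0.57  0.4   0.03  1.21  0.    1.25]
```

View pics/pre.png

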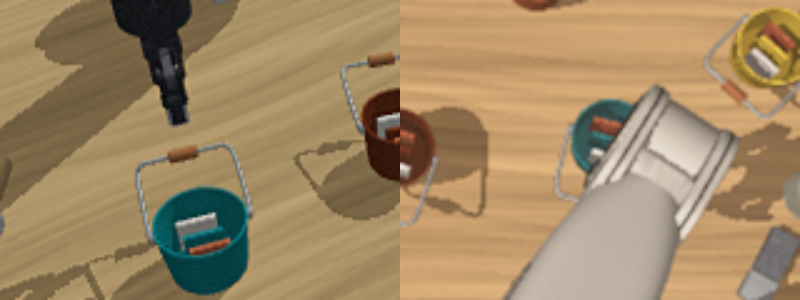

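The gripper (scene crop, tips at (178,122)) is directly above the sleeve (183,153), with nothing disturbed. I descend and grip.

>>> jog_arm(motion=[{"x": -1,"y": 0,"z": 25,"spin": 0,"fingers": 0},{"x": -1,"y": 0,"z": 50,"spin": 0,"fingers": 0},{"x": -1,"y": 0,"z": 70,"spin": 0,"fingers": 0},{"x": -1,"y": 0,"z": 84,"spin": 0,"fingers": 0},{"x": -1,"y": 0,"z": 84,"spin": 0,"fingers": 0}])

```text
clock: 2.82
eef_pos: [0.472, -0.2987, 0.0762]
tool_rot: [0.788, 0.616, -0.0, -0.001]
ft_force: [-0.6, -1.1, 1.1]
grip_width: 0.0427
grasp_force: 0.0
```

>>> jog_arm(motion=[{"x": 0,"y": 0,"z": 0,"spin": 0,"fingers": 0.4},{"x": 0,"y": 0,"z": 0,"spin": 0,"fingers": 0.5},{"x": 0,"y": 0,"z": 0,"spin": 0,"fingers": 0.7},{"x": 0,"y": 0,"z": 0,"spin": 0,"fingers": 1},{"x": 0,"y": 0,"z": 0,"spin": 0,"fingers": 1},{"x": 0,"y": 0,"z": 0,"spin": 0,"fingers": 1}])

```text
clock: 3.58
eef_pos: [0.4724, -0.2998, 0.0766]
tool_rot: [0.788, 0.616, -0.0, 0.0]
ft_force: [-0.7, 0.5, 3.7]
grip_width: 0.0138
grasp_force: 58.7
```

```bash
python3 go.py .471 -.3015 .0735 -14.4; python3 -c "
from h import *
import pickle
cs={n:camera(n) for n in('scene','top')};pickle.dump(cs,open('c1.pkl','wb'))
a=[cv2.resize(cs[n]['pixels'][y:y+90,x:x+120,::-1],(400,300)) for n,x,y in(('scene',120,185),('top',260,160))]
cv2.imwrite('pics/grip.png',np.hstack(a))"
```

```text
t 3.575 tcp [ 0.4724 -0.2998  0.0766] yaw -14.0 w 0.0138 F [-0.7  0.5  3.7] -> shift mm [-2.  -0.9  3.1] spin 0.4 j [-0.57  0.47 -0.09  1.02 -0.    1.25]
```

View pics/grip.png

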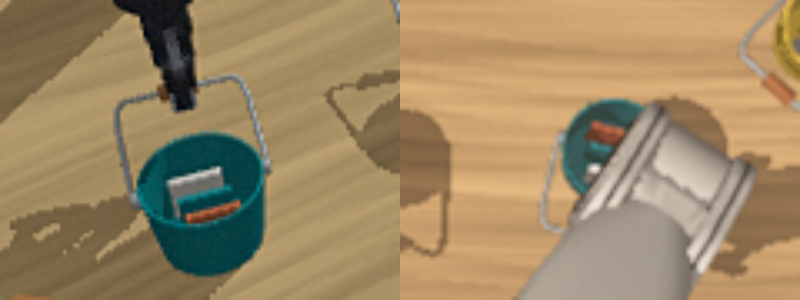

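The sleeve is gripped at scene crop (178,92): 58.7 N, bail engaged and pail in place. Next I swing the bail along its 95 mm arc.

>>> jog_arm(motion=[{"x": 0,"y": 2.5,"z": -8,"spin": 0,"fingers": 1},{"x": 0,"y": 5.5,"z": -15.5,"spin": 0,"fingers": 1},{"x": 0,"y": 9.5,"z": -23,"spin": 0,"fingers": 1},{"x": 0,"y": 14,"z": -30,"spin": 0,"fingers": 1},{"x": 0,"y": 19,"z": -36.5,"spin": 0,"fingers": 1},{"x": 0,"y": 24.5,"z": -42.5,"spin": 0,"fingers": 1},{"x": 0,"y": 30.5,"z": -48,"spin": 0,"fingers": 1},{"x": 0,"y": 37,"z": -53,"spin": 0,"fingers": 1}])

```text
clock: 4.68
eef_pos: [0.5087, -0.3086, 0.1299]
tool_rot: [0.788, 0.616, -0.0, 0.0]
ft_force: [-2.0, 0.6, 1.7]
grip_width: 0.0138
grasp_force: 58.9
```

```bash
python3 go.py .56 -.3245 .1433 -14.4; python3 -c "
from h import *
import pickle
for s in (pickle.load(open('c0.pkl','rb'))['scene'],camera('scene')):
    m=cv2.inRange(cv2.cvtColor(s['pixels'],cv2.COLOR_RGB2HSV)[215:280,140:220],(80,100,40),(100,255,255));print(cv2.boundingRect(m),cv2.moments(m)['m00']/255)"
```

```text
t 4.675 tcp [ 0.5087 -0.3086  0.1299] yaw -14.0 w 0.0138 F [-2.   0.6  1.7] -> shift mm [ -3.   53.6 -13.4] spin 0.4 j [-0.55  0.49  0.09  1.18 -0.    1.27]
(21, 10, 38, 43) 1111.0
(21, 10, 39, 43) 1110.0
```

The pail hasn't moved and forces are small. I finish the swing.

>>> jog_arm(motion=[{"x": 0,"y": 7,"z": -4.5,"spin": 0,"fingers": 1},{"x": 0,"y": 14.5,"z": -8,"spin": 0,"fingers": 1},{"x": 0,"y": 22,"z": -11,"spin": 0,"fingers": 1},{"x": 0,"y": 30,"z": -13.5,"spin": 0,"fingers": 1},{"x": 0,"y": 38,"z": -15,"spin": 0,"fingers": 1},{"x": 0,"y": 46,"z": -16,"spin": 0,"fingers": 1},{"x": 0,"y": 54,"z": -16.5,"spin": 0,"fingers": 1},{"x": 0,"y": 54,"z": -16.5,"spin": 0,"fingers": 1}])

```text
clock: 5.72
eef_pos: [0.5632, -0.3224, 0.1473]
tool_rot: [0.788, 0.616, 0.001, 0.002]
ft_force: [-0.0, -0.3, 6.1]
grip_width: 0.0142
grasp_force: 59.3
```

```bash
python3 go.py .56 -.3245 .1433 -14.4; python3 -c "
from h import *
import pickle
s=camera('scene')
m=cv2.inRange(cv2.cvtColor(s['pixels'],cv2.COLOR_RGB2HSV)[215:280,140:220],(80,100,40),(100,255,255));print(cv2.boundingRect(m),cv2.moments(m)['m00']/255)
cv2.imwrite('pics/up.png',cv2.resize(s['pixels'][150:285,100:280,::-1],(720,540)))"
```

```text
t 5.725 tcp [ 0.5632 -0.3224  0.1473] yaw -13.9 w 0.0142 F [-0.  -0.3  6.1] -> shift mm [-2.8 -2.7  4. ] spin 0.5 j [-0.52  0.58  0.29  1.28  0.    1.29]
(21, 10, 39, 43) 1107.0
```

View pics/up.png

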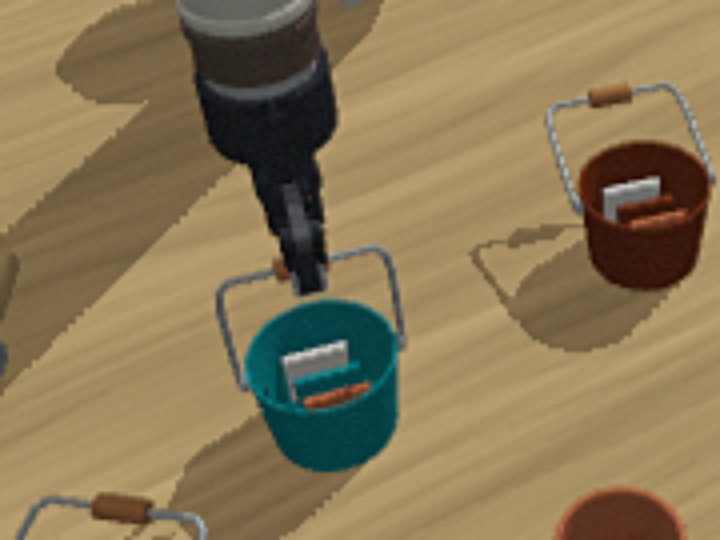

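The bail is upright (sleeve at crop (300,268)) and the pail still stands at the same pixels. I lift it now.

>>> jog_arm(motion=[{"x": 0,"y": 0,"z": -4,"spin": 0,"fingers": 1},{"x": 0,"y": 0,"z": -14,"spin": 0,"fingers": 1},{"x": 0,"y": 0,"z": -32,"spin": 0,"fingers": 1},{"x": 0,"y": 0,"z": -54,"spin": 0,"fingers": 1},{"x": 0,"y": 0,"z": -78,"spin": 0,"fingers": 1},{"x": 0,"y": 0,"z": -102,"spin": 0,"fingers": 1},{"x": 0,"y": 0,"z": -124,"spin": 0,"fingers": 1},{"x": 0,"y": 0,"z": -138,"spin": 0,"fingers": 1}])

```text
clock: 6.78
eef_pos: [0.5609, -0.3216, 0.2851]
tool_rot: [0.788, 0.616, 0.0, 0.0]
ft_force: [-0.3, 0.1, -2.4]
grip_width: 0.0137
grasp_force: 58.7
```

```bash
python3 go.py .526 .251 .285 47.3; python3 -c "
from h import *
import pickle
t=pickle.load(open('c0.pkl','rb'))['top'];print('rust',plane(t,(238,209),.075))"
```

```text
t 6.775 tcp [ 0.5609 -0.3216  0.2851] yaw -14.0 w 0.0137 F [-0.3  0.1 -2.4] -> shift mm [ 5.472e+02 -1.721e+02 -1.000e-01] spin -61.3 j [-0.52  0.54  0.59  1.62  0.    1.29]
rust [ 0.5408323  -0.04540751  0.075     ]
```

>>> jog_arm(motion=[{"x": 2.5,"y": -1,"z": 0,"spin": -0.3,"fingers": 1},{"x": 9.5,"y": -3,"z": 0,"spin": -1,"fingers": 1},{"x": 21,"y": -6.5,"z": 0,"spin": -2.3,"fingers": 1},{"x": 37,"y": -11.5,"z": 0,"spin": -4,"fingers": 1},{"x": 56,"y": -18,"z": 0,"spin": -6.3,"fingers": 1},{"x": 80,"y": -25,"z": 0,"spin": -9,"fingers": 1},{"x": 107,"y": -34,"z": 0,"spin": -12,"fingers": 1},{"x": 137,"y": -43,"z": 0,"spin": -15.3,"fingers": 1}])

```text
clock: 7.78
eef_pos: [0.5515, -0.1762, 0.2838]
tool_rot: [0.698, 0.716, 0.0, -0.0]
ft_force: [-0.3, -0.5, -2.2]
grip_width: 0.0138
grasp_force: 58.7
```

>>> jog_arm(motion=[{"x": 34,"y": -1.5,"z": 0,"spin": -3.6,"fingers": 1},{"x": 69,"y": -2.5,"z": 0,"spin": -7.4,"fingers": 1},{"x": 106,"y": -4,"z": 0,"spin": -11.3,"fingers": 1},{"x": 143,"y": -5.5,"z": 0,"spin": -15.3,"fingers": 1},{"x": 180,"y": -7,"z": 0,"spin": -19.3,"fingers": 1},{"x": 217,"y": -8.5,"z": 0,"spin": -23.2,"fingers": 1},{"x": 253,"y": -9.5,"z": 0,"spin": -27,"fingers": 1},{"x": 286,"y": -11,"z": 0,"spin": -30.7,"fingers": 1}])

```text
clock: 8.78
eef_pos: [0.5332, 0.1096, 0.2838]
tool_rot: [0.483, 0.876, 0.0, -0.0]
ft_force: [-0.0, 1.2, -2.2]
grip_width: 0.0138
grasp_force: 58.6
```

>>> jog_arm(motion=[{"x": 27,"y": 15,"z": 0,"spin": -3.3,"fingers": 1},{"x": 52,"y": 28.5,"z": 0,"spin": -6.4,"fingers": 1},{"x": 74,"y": 40,"z": 0,"spin": -9,"fingers": 1},{"x": 92,"y": 50,"z": 0,"spin": -11.2,"fingers": 1},{"x": 107,"y": 58,"z": 0,"spin": -13,"fingers": 1},{"x": 117,"y": 64,"z": 0,"spin": -14.3,"fingers": 1},{"x": 124,"y": 67.5,"z": 0,"spin": -15.1,"fingers": 1},{"x": 126,"y": 68.5,"z": 0,"spin": -15.3,"fingers": 1}])

```text
clock: 9.78
eef_pos: [0.5256, 0.2507, 0.2837]
tool_rot: [0.364, 0.932, -0.0, -0.0]
ft_force: [-0.4, -0.5, -2.6]
grip_width: 0.0143
grasp_force: 58.5
```

```bash
python3 go.py .526 .251 .24 47.3; python3 -c "
from h import *
s,t=camera('scene'),camera('top')
cv2.imwrite('pics/pre2.png',np.hstack([cv2.resize(c['pixels'][y:y+150,x:x+200,::-1],(400,300)) for c,x,y in((s,270,50),(t,40,100))]))"
```

```text
t 9.775 tcp [0.5256 0.2507 0.2837] yaw 47.4 w 0.0143 F [-0.4 -0.5 -2.6] -> shift mm [-0.1  0.5 43.7] spin 0.1 j [ 0.45  0.4   0.36  1.53 -0.    1.19]
```

View pics/pre2.png

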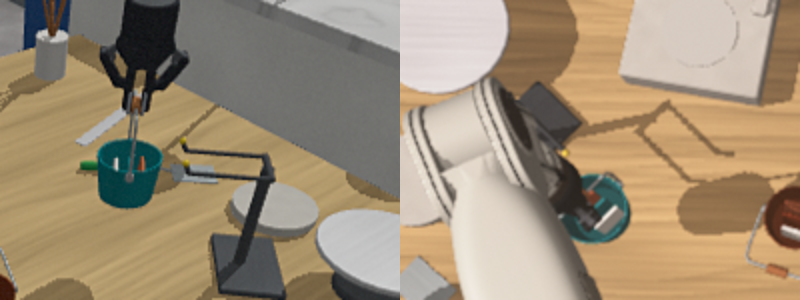

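The pail hangs upright at scene crop (128,172), on the tip side of the hanger (tips at crop (185,142) and (186,165)). I lower it to entry height and check the lateral centring from the rim.

>>> jog_arm(motion=[{"x": 0,"y": 0,"z": 2,"spin": 0,"fingers": 1},{"x": 0,"y": 0,"z": 8,"spin": 0,"fingers": 1},{"x": 0,"y": 0,"z": 18,"spin": 0,"fingers": 1},{"x": 0,"y": 0,"z": 29,"spin": 0,"fingers": 1},{"x": 0,"y": 0,"z": 38,"spin": 0,"fingers": 1},{"x": 0,"y": 0,"z": 43,"spin": 0,"fingers": 1},{"x": 0,"y": 0,"z": 44,"spin": 0,"fingers": 1},{"x": 0,"y": 0,"z": 44,"spin": 0,"fingers": 1}])

```text
clock: 10.88
eef_pos: [0.5257, 0.2507, 0.2401]
tool_rot: [0.364, 0.931, 0.0, 0.0]
ft_force: [0.2, -0.1, -1.7]
grip_width: 0.0136
grasp_force: 58.5
```

```bash
cat > rim.py <<'E'
from h import *
from scipy.optimize import least_squares
t=camera('top');s=camera('scene');o=readout.get_obs();x,y,z=o['eef_pos'];rz=z+.0165-.087
m=cv2.inRange(cv2.cvtColor(t['pixels'],cv2.COLOR_RGB2HSV),(80,60,25),(100,255,255));m[:, 180:]=0;m[:100]=0;m[230:]=0
k,l,st,_=cv2.connectedComponentsWithStats(m)
p=cv2.convexHull(cv2.findNonZero(m))[:,0].astype(float)
P=np.array([plane(t,q,rz)[:2] for q in p])
f=lambda c:np.hypot(*(P-c).T)-.0515
r=least_squares(f,[x,y],loss='cauchy',f_scale=.001);c=r.x
a=np.radians(47.4)
print(len(p),'centre',c.round(4),'resid',np.round(f(c)*1000,1),'rel TCP along x-hanger',(c-[x,y])@[np.cos(a),np.sin(a)],'lateral(tool x)',(c-[x,y])@[-np.sin(a),np.cos(a)])
m=cv2.inRange(cv2.cvtColor(s['pixels'],cv2.COLOR_RGB2HSV)[:,300:420],(80,100,40),(100,255,255));bx=cv2.boundingRect(m);print(bx)
E
python3 rim.py;python3 go.py .609 .341 .24 47.3
```

```text
20 centre [0.5222 0.2393] resid [ 0.2  0.9  0.8  0.5 -1.  -1.6 -3.2 -4.7 -3.1  0.6 -0.5 -1.4  2.4  3.9
 -0.  -0.7 -2.1 -3.1 -5.4 -2.1] rel TCP along x-hanger -0.010856085872024955 lateral(tool x) -0.005076486795255885
(15, 130, 32, 35)
t 10.975 tcp [0.5258 0.2507 0.2403] yaw 47.3 w 0.0136 F [ 0.2  0.1 -3.1] -> shift mm [ -0.  122.8   0.3] spin 0.0 j [ 0.44  0.4   0.26  1.42 -0.    1.19]
```

>>> jog_arm(motion=[{"x": 0.5,"y": 1,"z": 0,"spin": 0,"fingers": 1},{"x": 1,"y": 4.5,"z": 0,"spin": 0,"fingers": 1},{"x": 2,"y": 10,"z": 0,"spin": 0,"fingers": 1},{"x": 3,"y": 17.5,"z": 0,"spin": 0,"fingers": 1},{"x": 4,"y": 26.5,"z": 0,"spin": 0,"fingers": 1},{"x": 4,"y": 37,"z": 0,"spin": 0,"fingers": 1},{"x": 4,"y": 48,"z": 0,"spin": 0,"fingers": 1},{"x": 4,"y": 60,"z": 0,"spin": 0,"fingers": 1}])

```text
clock: 11.98
eef_pos: [0.564, 0.2981, 0.2397]
tool_rot: [0.364, 0.931, 0.0, 0.0]
ft_force: [-0.3, 0.2, -2.3]
grip_width: 0.0138
grasp_force: 58.5
```

>>> jog_arm(motion=[{"x": 0,"y": 12,"z": 0,"spin": 0,"fingers": 1},{"x": 0,"y": 23,"z": 0,"spin": 0,"fingers": 1},{"x": 0,"y": 33,"z": 0,"spin": 0,"fingers": 1},{"x": 0,"y": 42.5,"z": 0,"spin": 0,"fingers": 1},{"x": 0,"y": 50,"z": 0,"spin": 0,"fingers": 1},{"x": 0,"y": 55.5,"z": 0,"spin": 0,"fingers": 1},{"x": 0,"y": 59,"z": 0,"spin": 0,"fingers": 1},{"x": 0,"y": 60,"z": 0,"spin": 0,"fingers": 1}])

```text
clock: 12.98
eef_pos: [0.6041, 0.3416, 0.2397]
tool_rot: [0.364, 0.931, -0.0, -0.0]
ft_force: [-0.3, -0.1, -1.8]
grip_width: 0.0141
grasp_force: 58.5
```

```bash
python3 go.py .604 .342 .1955 47.3; python3 -c "
from h import *
s,t=camera('scene'),camera('top')
cv2.imwrite('pics/in.png',np.hstack([cv2.resize(c['pixels'][y:y+90,x:x+120,::-1],(400,300),interpolation=cv2.INTER_CUBIC) for c,x,y in((s,320,95),(t,60,110))]))"
```

```text
t 12.975 tcp [0.6041 0.3416 0.2397] yaw 47.3 w 0.0141 F [-0.3 -0.1 -1.8] -> shift mm [ 0.3  0.2 44.2] spin 0.0 j [ 0.51  0.66  0.68  1.59 -0.    1.26]
```

View pics/in.png

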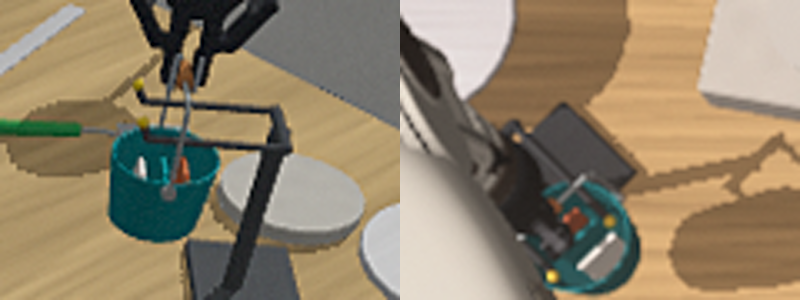

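The pail is between the tips and the post. In the scene crop the near bail leg passes outside the near prong (187,130) and the far leg outside the far prong (165,100), so the wire is above both. I lower it gently.

>>> jog_arm(motion=[{"x": 0,"y": 0,"z": 3,"spin": 0,"fingers": 1},{"x": 0,"y": 0,"z": 9,"spin": 0,"fingers": 1},{"x": 0,"y": 0,"z": 16,"spin": 0,"fingers": 1},{"x": 0,"y": 0,"z": 23,"spin": 0,"fingers": 1},{"x": 0,"y": 0,"z": 29,"spin": 0,"fingers": 1},{"x": 0,"y": 0,"z": 34,"spin": 0,"fingers": 1},{"x": 0,"y": 0,"z": 37,"spin": 0,"fingers": 1},{"x": 0,"y": 0,"z": 38,"spin": 0,"fingers": 1}])

```text
clock: 14.08
eef_pos: [0.6039, 0.3415, 0.2016]
tool_rot: [0.364, 0.931, -0.0, -0.0]
ft_force: [0.2, -0.5, -3.2]
grip_width: 0.0141
grasp_force: 58.5
```

>>> jog_arm(motion=[{"x": 0,"y": 0,"z": 1,"spin": 0,"fingers": 1},{"x": 0,"y": 0,"z": 2,"spin": 0,"fingers": 1},{"x": 0,"y": 0,"z": 3,"spin": 0,"fingers": 1},{"x": 0,"y": 0,"z": 4,"spin": 0,"fingers": 1},{"x": 0,"y": 0,"z": 4,"spin": 0,"fingers": 1}])

```text
clock: 14.7
eef_pos: [0.6039, 0.3415, 0.1976]
tool_rot: [0.364, 0.931, -0.0, -0.0]
ft_force: [-0.3, 0.1, -2.5]
grip_width: 0.014
grasp_force: 58.5
```

>>> jog_arm(motion=[{"x": 0,"y": 0,"z": 1,"spin": 0,"fingers": 1},{"x": 0,"y": 0,"z": 2,"spin": 0,"fingers": 1},{"x": 0,"y": 0,"z": 2,"spin": 0,"fingers": 1}])

```text
clock: 15.08
eef_pos: [0.6041, 0.3416, 0.1966]
tool_rot: [0.364, 0.931, 0.0, 0.0]
ft_force: [-1.0, -1.6, 1.3]
grip_width: 0.0139
grasp_force: 58.9
```

>>> jog_arm(motion=[{"x": 0,"y": 0,"z": 1,"spin": 0,"fingers": 1},{"x": 0,"y": 0,"z": 1.5,"spin": 0,"fingers": 1},{"x": 0,"y": 0,"z": 1.5,"spin": 0,"fingers": 1}])

```text
clock: 15.45
eef_pos: [0.6042, 0.3416, 0.1963]
tool_rot: [0.364, 0.931, 0.001, 0.001]
ft_force: [-2.4, -0.7, 5.4]
grip_width: 0.0139
grasp_force: 59.5
```

The wire is resting on the prongs: contact at TCP z 0.1965 puts the sleeve at about 0.212. I ease off, open slowly and rise.

>>> jog_arm(motion=[{"x": 0,"y": 0,"z": -1,"spin": 0,"fingers": 1},{"x": 0,"y": 0,"z": -1,"spin": 0,"fingers": 0.6},{"x": 0,"y": 0,"z": -1,"spin": 0,"fingers": 0.5},{"x": 0,"y": 0,"z": -1,"spin": 0,"fingers": 0.4},{"x": 0,"y": 0,"z": -1,"spin": 0,"fingers": 0.2},{"x": 0,"y": 0,"z": -1,"spin": 0,"fingers": 0},{"x": 0,"y": 0,"z": -1,"spin": 0,"fingers": 0},{"x": 0,"y": 0,"z": -1,"spin": 0,"fingers": 0}])

```text
clock: 16.45
eef_pos: [0.604, 0.3416, 0.1953]
tool_rot: [0.364, 0.931, 0.0, 0.0]
ft_force: [1.2, 0.1, 0.2]
grip_width: 0.043
grasp_force: 0.0
```

```bash
python3 rim.py; python3 go.py .604 .342 .28 47.3
```

```text
15 centre [0.6079 0.3347] resid [ 8.1  8.7  8.   6.4  0.   3.4 -0.1 -3.5  0.5  1.5  1.4 -1.9 -4.4 -5.2
  1. ] rel TCP along x-hanger -0.002393270240740991 lateral(tool x) -0.007448137564402711
(50, 143, 32, 35)
t 16.55 tcp [0.604  0.3415 0.1953] yaw 47.3 w 0.0427 F [ 0.7 -0.9  1.1] -> shift mm [  0.3   0.3 -84.7] spin 0.0 j [ 0.51  0.66  0.57  1.48 -0.    1.26]
```

>>> jog_arm(motion=[{"x": 0,"y": 0,"z": -5,"spin": 0,"fingers": 0},{"x": 0,"y": 0,"z": -15,"spin": 0,"fingers": 0},{"x": 0,"y": 0,"z": -30,"spin": 0,"fingers": 0},{"x": 0,"y": 0,"z": -50,"spin": 0,"fingers": 0},{"x": 0,"y": -15,"z": -75,"spin": 0,"fingers": 0},{"x": 0,"y": -55,"z": -90,"spin": 0,"fingers": 0},{"x": 0,"y": -105,"z": -90,"spin": 0,"fingers": 0},{"x": 0,"y": -160,"z": -90,"spin": 0,"fingers": 0}])

```text
clock: 17.55
eef_pos: [0.495, 0.2232, 0.2865]
tool_rot: [0.364, 0.932, 0.001, 0.001]
ft_force: [0.3, -0.0, 1.6]
grip_width: 0.0426
grasp_force: 0.0
```

>>> jog_arm(motion=[{"x": 0,"y": -50,"z": 0,"spin": 0,"fingers": 0},{"x": 0,"y": -100,"z": 0,"spin": 0,"fingers": 0},{"x": 0,"y": -100,"z": 0,"spin": 0,"fingers": 0},{"x": 0,"y": -100,"z": 0,"spin": 0,"fingers": 0},{"x": 0,"y": -100,"z": 0,"spin": 0,"fingers": 0},{"x": 0,"y": -100,"z": 0,"spin": 0,"fingers": 0},{"x": 0,"y": -100,"z": 0,"spin": 0,"fingers": 0},{"x": 0,"y": -100,"z": 0,"spin": 0,"fingers": 0}])

```text
clock: 18.55
eef_pos: [0.4279, 0.1506, 0.2851]
tool_rot: [0.364, 0.932, -0.0, -0.0]
ft_force: [-0.5, 0.3, -0.5]
grip_width: 0.0424
grasp_force: 0.0
```

>>> jog_arm(motion=[{"x": 0,"y": 0,"z": 0,"spin": 0,"fingers": 0},{"x": 0,"y": 0,"z": 0,"spin": 0,"fingers": 0},{"x": 0,"y": 0,"z": 0,"spin": 0,"fingers": 0},{"x": 0,"y": 0,"z": 0,"spin": 0,"fingers": 0},{"x": 0,"y": 0,"z": 0,"spin": 0,"fingers": 0},{"x": 0,"y": 0,"z": 0,"spin": 0,"fingers": 0},{"x": 0,"y": 0,"z": 0,"spin": 0,"fingers": 0},{"x": 0,"y": 0,"z": 0,"spin": 0,"fingers": 0}])

```text
clock: 19.55
eef_pos: [0.4278, 0.1504, 0.2853]
tool_rot: [0.364, 0.931, -0.0, 0.0]
ft_force: [0.2, -0.8, -0.7]
grip_width: 0.0425
grasp_force: 0.0
```

```bash
python3 -c "
from h import *
import pickle
r=[]
for i in range(10):
    s=camera('scene');m=cv2.inRange(cv2.cvtColor(s['pixels'],cv2.COLOR_RGB2HSV)[90:220,300:440],(80,100,40),(100,255,255));M=cv2.moments(m,True);r.append((M['m10']/M['m00'],M['m01']/M['m00']))
print(np.round(r,2))
t=camera('top');t0=pickle.load(open('c0.pkl','rb'))['top']
print('rust diff',np.abs(t['pixels'][185:245,205:262].astype(int)-t0['pixels'][185:245,205:262]).mean())
cv2.imwrite('pics/fin.png',np.hstack([cv2.resize(c['pixels'][y:y+90,x:x+120,::-1],(400,300),interpolation=cv2.INTER_CUBIC) for c,x,y in((s,320,95),(t,60,110))]))"
```

```text
[[64.11 70.32]
 [64.08 70.33]
 [64.1  70.34]
 [64.1  70.33]
 [64.07 70.34]
 [64.12 70.34]
 [64.08 70.34]
 [64.09 70.31]
 [64.11 70.33]
 [64.1  70.32]]
rust diff 1.5175438596491229
```

View pics/fin.png

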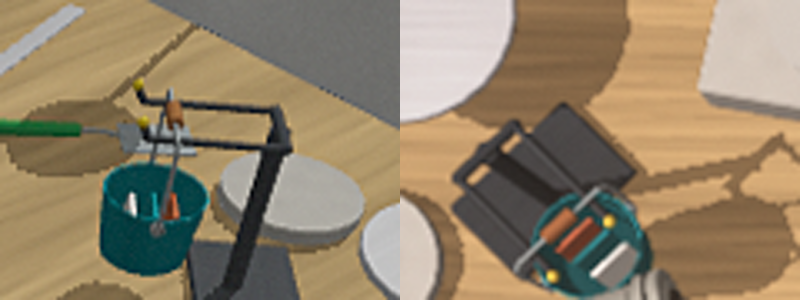

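The pail hangs still and upright, with the wire across both prongs (top crop (520,270) to (600,190), sleeve (558,225) between them). The rust pail is unchanged and the arm is clear.

```bash
python3 -c "
from workcell import bot
print(bot.job_done())"
```

```text
the job is handed in; nothing more can be done
None
```

I swung the teal pail's bail upright with the pail still on the bench, then hung the pail by it across both hanger prongs. It hung upright and still in the last pictures, with the arm clear and the rust-brown pail where it was. I handed the job in at about 20 s on the robot's clock; no verdict came back.

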